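# Shut a card pack in its rack lane with the swing arm

### The arm

A 6-joint arm with a two-finger parallel gripper is mounted at the origin on a cart in front of the work surface, level with it; the furniture and walls round the work are solid. World frame = base frame: x ahead of the robot, y to its left, z up, the work surface at z = 0. Lengths are in m, angles in degrees, forces in N, time in s.
With the tool pointing down it reaches from about 0.375 to 0.9 m from the base axis. Payload 3.1 kg.
Tool frame: the origin (TCP) lies at the very end of the fingers, on their centre line; the grasp point (between the pads) lies 19 mm behind it; x points along the fingers, y is the direction in which the jaws open and shut, and the axes are right-handed (so a half turn about x gives the same grasp; the last joint's range is limited). The gripper opens to 85 mm and grips with 20 to 120 N. Pads are 22 mm wide; open, the fingers measure 114 mm over their backs; the gripper's body (76 mm by 85 mm) begins 54 mm behind the grasp point. The pads swing forward as they close: fully open they stand 13 mm farther back than shut.
Start: joints at [-86.373, 30.224, 82.088, -0, 67.689, -10.227], TCP at [0.15, -0.607, 0.231] pointing down, gripper open.
Joint ranges: [-176.69, 176.69], [-43.24, 126.21], [12.49, 139.97], [-82, 262], [0, 151.66], [-163.58, 163.58]. Speed limits (degrees/s): [159.86, 159.86, 180, 180, 180, 180].

### API

Orientations are given as a 3x3 rotation matrix whose columns are the frame's x, y, z axes.
In Python, from workcell import ctrl, eyes gives the robot as it stands.
- The arm moves only by the tool jog_arm, never from a script. Its argument "moves" is one flat list of numbers, 7 for each row, row after row: the closure, from 0 (fully open) to 1 (shut), then the shift along the tool's x, y, z in m, then the turn, a rotation vector about the tool's x, y, z in rad. In form: [claw, x, y, z, rx, ry, rz, claw, x, y, z, rx, ry, rz, ...]. A call has 1 to 10 rows; each row is the pose to reach, as a shift and turn from the pose commanded when the call began, along the tool's axes at that moment; what a row does not reach only later rows make up. A row lasts 1/10 s, in which the tool goes at most 50 mm and 8.59 degrees, less where a joint would pass 70% of its speed; a pose out of reach is approached as far as the arm can. A call with a gripper value outside its range is refused whole. The fingers move at their own pace and stop on an object; the grip force is fixed at half the most. Time passes only in rows, so rows that repeat a pose let the fingers close. It gives the time, the measured TCP pose, the force and the opening at its end, in the units of the state.
- ctrl.observe(): the state, without advancing time (a new reading comes with each control period).
- eyes.grab_frame(name): name is "scene" or "top" or "wrist"; returns a dict with "img" (420x560x3 uint8, red, green, blue), "z_map" (420x560 float32, m along the optical axis (not along the pixel's ray), 0 where there is no reading), "fovy" (degrees; the focal length in pixels is half the picture's height over the tangent of half this angle, whatever the lens; pixels are square), "cx", "cy" (the principal point, pixels), "world_from_camera" (4x4, takes a point from camera to world coordinates). Camera axes: x right, y down, z forward; pixel columns grow to the right and rows downward; lengths in m; the calibration is good to about 2 mm. The wrist camera is an equidistant fisheye: a pixel r from the principal point sees the ray r / f radians off the axis. A picture is of the moment at which its call begins.
- ctrl.finish_job(): hands the job in, once; it reports no verdict.
The state is a dict: "t": time; "joint_pos": joint angles; "qd": joint speeds; "tau": joint torques, N m; "tool_pos": TCP position; "eef_rot": TCP orientation; "ft_force": force on the tool from outside, world axes, zero at the start; "moment": the same for the moment, N m; "finger_gap": finger opening in m.
Only numpy, scipy, OpenCV 4.12 (cv2) and the standard library are available. Lean on these libraries where they do the work, as an engineer would, in place of code of your own. Each camera call takes 0.05 s, during which the arm holds its last target. There are 200 camera calls.

### The job

Put the banded pack of cards away in the two-lane rack without picking anything up: push the pack with a fingertip along its lane until it is fully home against the back stop, then push the orange swing arm round with one finger until it is fully shut across the front of the lane that holds the pack. The pack may be in either lane; leave the yellow carton in the other lane and the bottle, stamp and marker around the rack where they are, and lift nothing.

Things in the scene. Friction and masses are not known exactly. Their poses are not given: they have to be found in the camera images.
- rack: Low two-lane rack, fast on the desk: white base 226 x 188 mm, 6 mm thick (top at 6 mm); grey walls, tops 41 mm above the desk, from x = +3 to +111 mm. Origin: on the desk at its middle. x runs along the lanes from the open front to the back stop (its face at x = +101), y to the left lane, z up. The base runs on in front of the lanes as an open apron to x = -115. Middle wall 30 mm wide.
- left_mouth (a point): Centre of the left lane's mouth, on the base plate: rack x = +3, y = +46.5 mm, 6 mm above the desk. The lane is 63 mm wide (rack y +15 to +78) and 98 mm deep.
- right_mouth (a point): Centre of the right lane's mouth, on the base plate: rack x = +3, y = -46.5 mm, 6 mm above the desk. The lane is 63 mm wide (rack y -78 to -15) and 98 mm deep.
- gate (a joint): Angle (rad) of the orange swing arm about its upright pivot at rack x = -6, y = 0 mm. 0: straight out of the rack's front (-x); positive: towards the left lane (+y), negative: towards the right. +1.571: fully shut across the left mouth (its stop), -1.571: across the right. Light friction (about 1 N at the tip); stays where left. A pack sticking out of its lane blocks it.
- swing_arm_tip (a point): On the top face and centre line of the orange swing arm near its free end, 84 mm from the pivot, 33 mm above the desk. The arm is a straight bar 12 mm wide with upright sides, 11 to 33 mm above the desk, 90 mm long from the pivot, round at the end; round hub of radius 12 mm at the pivot.
- pack: Cream banded pack of cards, 57 x 91 x 25 mm (own x, y, z), about 0.1 kg, loose, flat in one of the lanes on the base plate, its 91 mm side along the lane, sticking out at the front. Origin: centre of its underside. Fully home its centre is at about rack x = +55 mm, its front end at +10. It slides easily when its front end is pushed.
- carton: Yellow small carton, 40 x 78 x 30 mm, loose, lying in the other lane, its 78 mm side along the lane. Origin: centre of its underside. To be left alone.
- ink: White and purple ink bottle, 33 mm wide, 82 mm tall, standing on the desk about 18 cm left of the rack's middle. Origin: centre of its underside. To be left alone.
- stamp: Wooden hand stamp, 27 x 48 x 66 mm, standing on the desk about 17 cm right of the rack's middle. Origin: centre of its underside. To be left alone.
- red_marker: Red felt marker, 144 mm long, 17 mm thick, lying on the desk left of the rack, towards the front edge. Origin: centre of its underside. To be left alone.
Mind the look-alikes: they are no part of the job. Of the things like the pack, leave any that is pink; of the rest the smaller one is meant.

How it is judged (in metres and radians):
On the way, in this order (a step that is already met when the one before it is completed fails the run):
1. the pack is home against the back stop (within 5 mm) (x of pack in the frame of rack above 0.0505 m), for 0.2 s.
2. the swing arm is shut across the pack's lane (within 0.1 rad of its stop) (((y of pack in the frame of rack above 0.03 m and value of joint gate above 1.47 rad) or (y of pack in the frame of rack below -0.03 m and value of joint gate below -1.47 rad))), for 0.2 s.
At the end, for the whole second after the job is handed in: The pack lies flat in its lane within 5 mm of the back stop, at rest; the swing arm is within 0.1 rad of its stop across that same lane; the carton has moved less than 10 mm and the bottle, stamp and marker less than 20 mm (x of pack in the frame of rack above 0.0505 m and z of pack in the frame of rack below 0.01 m and ((y of pack in the frame of rack between 0.03 and 0.06 m and value of joint gate above 1.47 rad) or (y of pack in the frame of rack between -0.06 and -0.03 m and value of joint gate below -1.47 rad)) and linear speed of pack below 0.01 m/s and distance of carton from where it was at the start of the episode below 0.01 m and distance of each of ink, stamp, red_marker from where it was at the start of the episode below 0.02 m); the robot touches nothing.
It fails at once if the pack is lifted (more than 12 mm) or tipped up (z of pack in the frame of rack above 0.018 m or angle between pack's own z axis and vertical above 0.3 rad).
It fails at once if the carton in the other lane is moved more than 10 mm (distance of carton from where it was at the start of the episode above 0.01 m).
It fails at once if the bottle, stamp or marker is moved more than 20 mm (distance of any of ink, stamp, red_marker from where it was at the start of the episode above 0.02 m).
It also fails if it takes over 45 s, if anything falls off the work surface, if the arm or the gripper's body presses on something with over 40 N, if the wrist force passes 120 N, or if a joint passes its speed limit or range.

## Working session

There is one attempt and no reset: what is moved stays moved. The work goes in short steps, Python scripts to look and compute and a tool call to move; the robot and the scene stay as the last step left them, time stands still between calls to the robot, and variables do not carry over. Pictures are saved under pics/ and viewed, about 8 in all and at most 12, crops included, and the job is handed in when it is done.

Besides the shell and the picture viewer there is one more tool, called after ">>>" in YAML: its name, and indented under it one key for each argument. jog_arm: Moves the arm, as the interface text tells. Its arguments: {"type":"object","properties":{"moves":{"type":"array"}},"required":["moves"]}

```bash
mkdir -p pics; cat > h.py <<'E'
import numpy as np, cv2
from workcell import ctrl, eyes
def save(f,n): cv2.imwrite('pics/'+n,f['img'][...,::-1])
def pts(f):
    h,w=f['z_map'].shape; F=h/2/np.tan(np.radians(f['fovy'])/2)
    v,u=np.mgrid[:h,:w]; z=f['z_map']
    p=np.stack([(u-f['cx'])/F*z,(v-f['cy'])/F*z,z],-1)
    M=f['world_from_camera']; return p@M[:3,:3].T+M[:3,3]
def ray(f,u,v,zp):
    h=f['img'].shape[0]; F=h/2/np.tan(np.radians(f['fovy'])/2)
    M=f['world_from_camera']; d=M[:3,:3]@np.array([(u-f['cx'])/F,(v-f['cy'])/F,1]); o=M[:3,3]
    return o+d*(zp-o[2])/d[2]
E
python3 - <<'E'
from h import *
s=ctrl.observe(); print(s['t'],s['tool_pos'],np.round(s['eef_rot'],3).tolist())
a=eyes.grab_frame('top');b=eyes.grab_frame('scene')
save(a,'top.png');save(b,'scene.png')
for f in(a,b):print(f['fovy'],np.round(f['world_from_camera'],3).tolist(),(f['z_map']>0).mean())
np.save('top.npy',a,allow_pickle=True);np.save('scene.npy',b,allow_pickle=True)
E
```

```text
0.0 [ 0.14962205 -0.60607565  0.23034189] [[-0.0, 0.239, -0.971], [0.002, -0.971, -0.239], [-1.0, -0.002, -0.0]]
47.526762683692496 [[0.017, -0.993, 0.113, 0.393], [-1.0, -0.018, -0.01, 0.132], [0.012, -0.113, -0.994, 1.185], [0.0, 0.0, 0.0, 1.0]] 0.995922619047619
53.21562444529864 [[-0.849, -0.28, 0.448, 0.09], [-0.529, 0.432, -0.731, 0.854], [0.011, -0.857, -0.514, 0.543], [0.0, 0.0, 0.0, 1.0]] 0.9958545918367347
```

View pics/top.png

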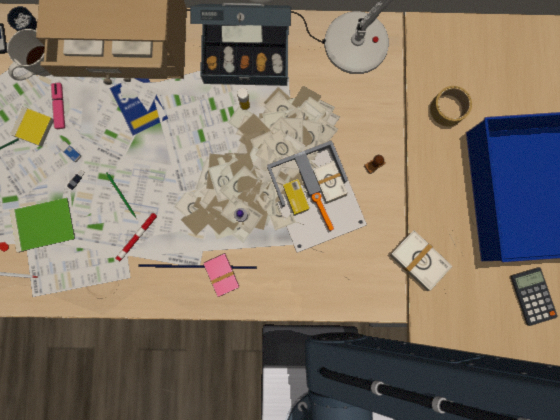

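View pics/scene.png

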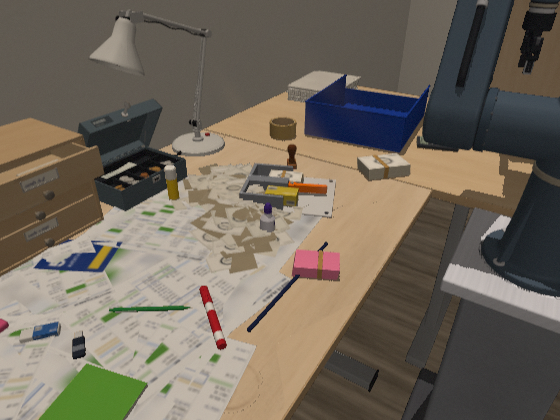

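The top view shows the rack at about (315,195). There are three pack-like items:
- **Cream pack in the right lane (330,182):** smaller than the other cream pack and in the rack, so this is the one meant.
- **Larger cream pack on the desk (420,262):** a look-alike.
- **Pink pack (221,274):** excluded by its colour.

The yellow carton is in the left lane at (296,195), and the orange arm runs from (312,195) to (330,230). I'll confirm this in a crop and measure.

```bash
python3 - <<'E'
from h import *
a=np.load('top.npy',allow_pickle=True).item(); b=np.load('scene.npy',allow_pickle=True).item()
cv2.imwrite('pics/crop.png',cv2.resize(a['img'][135:255,250:400,::-1],None,fx=5,fy=5,interpolation=cv2.INTER_CUBIC))
for n,f,r in(('top',a,(slice(135,255),slice(250,400))),('scene',b,(slice(160,220),slice(235,345)))):
    P=pts(f)[r]; I=f['img'][r]; hsv=cv2.cvtColor(I,cv2.COLOR_RGB2HSV); H,S,V=[hsv[...,i] for i in range(3)]
    print(n,'heights',np.round(np.histogram(P[...,2],bins=np.arange(-.01,.06,.004))[0]))
    for nm,m in(('orange',(H<14)&(S>190)&(V>150)&(P[...,2]>.02)),('yellow',(H>20)&(H<32)&(S>150)&(V>100)&(P[...,2]>.02)),
      ('grey',(P[...,2]>.036)&(P[...,2]<.05)&(S<90)&(V<150)),('cream',(P[...,2]>.022)&(P[...,2]<.037)&(S<90)&(V>150))):
        m=m.astype(np.uint8)
        k,l,st,c=cv2.connectedComponentsWithStats(m)
        if k<2: print(nm,'none');continue
        i=1+st[1:,4].argmax(); q=P[l==i]; z=np.median(q[:,2]); t=q[abs(q[:,2]-z)<.006]
        R=cv2.minAreaRect((t[:,:2]*1000).astype(np.float32))
        print(nm,len(q),'z',round(z,4),'c',np.round(R[0],1),'size',np.round(R[1],1),'ang',round(R[2],1))
        print('  box',np.round(cv2.boxPoints(R)).tolist())
E
```

```text
top heights [  22 1081 4720 3243 1839  443  542  991 1569  939  697  626  746  357
   21    2   15]
orange 3 z 0.0332 c [569.   30.2] size [3.4 4. ] ang 48.0
  box [[566.0, 30.0], [569.0, 28.0], [572.0, 30.0], [569.0, 33.0]]
yellow 419 z 0.0368 c [562.3  87.6] size [77.5 39.2] ang 22.1
  box [[519.0, 91.0], [534.0, 55.0], [606.0, 84.0], [591.0, 120.0]]
grey 1003 z 0.0413 c [621.4  61.5] size [107.5 172. ] ang 22.2
  box [[539.0, 121.0], [604.0, -38.0], [704.0, 2.0], [639.0, 161.0]]
cream 1147 z 0.0247 c [683.  141.9] size [106.  180.1] ang 39.1
  box [[585.0, 178.0], [699.0, 39.0], [781.0, 105.0], [667.0, 245.0]]
scene heights [   0    0  816  930 1178  126  223  281  861  304  538  438  377  337
   18   29   28]
orange 86 z 0.0342 c [526.7  22.1] size [93.5 15.2] ang 31.2
  box [[483.0, 4.0], [491.0, -9.0], [571.0, 40.0], [563.0, 53.0]]
yellow 232 z 0.0376 c [561.7  89.2] size [76.1 40.3] ang 20.8
  box [[519.0, 95.0], [533.0, 57.0], [604.0, 84.0], [590.0, 122.0]]
grey 649 z 0.0418 c [621.6  62.8] size [107.1 175. ] ang 22.3
  box [[539.0, 123.0], [605.0, -38.0], [704.0, 2.0], [638.0, 164.0]]
cream 354 z 0.0247 c [676.7  94.4] size [ 44.5 255.7] ang 36.3
  box [[583.0, 184.0], [734.0, -22.0], [770.0, 5.0], [619.0, 211.0]]
```

View pics/crop.png

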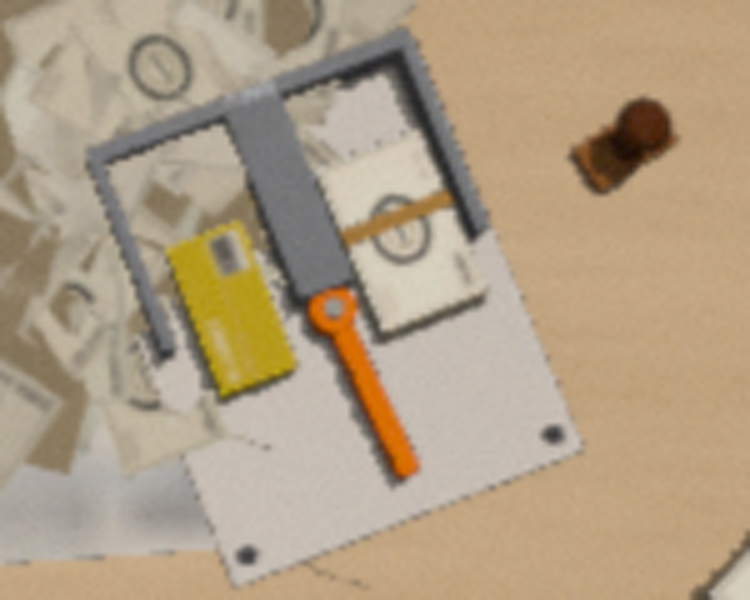

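The crop confirms it. The banded cream pack is in the right lane with its front edge at crop (380,337)–(485,295), the carton is in the left lane, and the arm points straight out from the hub at (333,308). Next I'll work out rack-frame positions.

```bash
cat >> h.py <<'E'
O=np.array([.5687,.0411]); A=np.radians(22.25)
RX=np.array([np.cos(A),np.sin(A)]); RY=np.array([-RX[1],RX[0]])
def rk(p): d=np.asarray(p)[...,:2]-O; return np.stack([d@RX,d@RY],-1)*1000
def wd(x,y): return O+(x*RX+y*RY)/1000
E
python3 - <<'E'
from h import *
a=np.load('top.npy',allow_pickle=True).item(); b=np.load('scene.npy',allow_pickle=True).item()
for f in(a,b):
    P=pts(f); r=rk(P); z=P[...,2]
    hsv=cv2.cvtColor(f['img'],cv2.COLOR_RGB2HSV)
    m=(z>.026)&(z<.037)&(abs(r[...,0])<112)&(r[...,1]<-17)&(r[...,1]>-77)&(hsv[...,0]>12)&(hsv[...,2]>120)
    q=r[m]; print('pack',len(q),np.round(np.percentile(q,[1,50,99],axis=0),1).tolist(), np.median(z[m]))
    m=(hsv[...,0]<14)&(hsv[...,1]>190)&(hsv[...,2]>150)&(z>.02)&(z<.045)&(abs(r[...,0])<112)&(abs(r[...,1])<50)
    q=r[m]; print('arm',len(q),np.round(np.percentile(q,[1,50,99],axis=0),1).tolist(),np.median(z[m]))
    m=(z>.037)&(z<.046)&(abs(r[...,0])<130)&(abs(r[...,1])<110)&(hsv[...,1]<100)
    q=r[m]; print('wall',len(q),np.round(np.percentile(q,[1,50,99],axis=0),1).tolist())
f=a
for nm,u,v,h in(('pivot',333,308,.033),('tip',405,470,.033),('pf1',380,334,.031),('pf2',485,292,.031),('bL',238,585,.006),('bR',580,450,.006)):
    print(nm,np.round(rk(ray(f,250+u/5-.4,135+v/5-.4,h)),1))
s=ctrl.observe();print(rk(s['tool_pos']))
for x,y in((-100,-46.5),(-8,-46.5),(-75,40)):print(x,y,wd(x,y).round(4))
E
```

```text
pack 782 [[-25.3, -74.5], [17.9, -47.1], [61.6, -19.6]] 0.030608627053234527
arm 18 [[-93.0, -11.0], [-19.0, -7.6], [1.9, 3.6]] 0.03325461963960752
wall 1017 [[3.0, -86.4], [68.3, -0.6], [110.2, 84.1]]
pack 260 [[-24.8, -74.7], [9.0, -51.8], [61.9, -19.8]] 0.0318138401741741
arm 85 [[-91.2, -5.3], [-40.0, 0.7], [0.6, 10.9]] 0.034193957929395724
wall 670 [[4.0, -85.4], [64.4, 7.9], [110.6, 86.5]]
pivot [-6.4 -1.8]
tip [-92.7  -5. ]
pf1 [-26.4 -18.7]
pf2 [-25.8 -74.5]
bL [-114.8   89.4]
bR [-114.2  -93.5]
[-632.93491189 -440.37230021]
-100 -46.5 [ 0.4938 -0.0398]
-8 -46.5 [ 0.5789 -0.005 ]
-75 40 [0.4841 0.0497]
```

The two views agree to about 1–2 mm. The pack front is at rack x ≈ -26, so it needs a 36 mm push. I'll move above the apron first, staying high with the fingers shut.

>>> jog_arm:
  moves: [1, 0, -0.235, -0.242, -0.147, 0, 0, 1, 0, -0.235, -0.242, -0.147, 0, 0, 1, 0, -0.235, -0.242, -0.147, 0, 0, 1, 0, -0.235, -0.242, -0.147, 0, 0, 1, 0, -0.235, -0.242, -0.147, 0, 0, 1, 0, -0.235, -0.242, -0.147, 0, 0, 1, 0, -0.235, -0.242, -0.147, 0, 0, 1, 0, -0.235, -0.242, -0.147, 0, 0, 1, 0, -0.235, -0.242, -0.147, 0, 0]

```text
t: 1.0
tool_pos: [0.3287, -0.3202, 0.2313]
eef_rot: [[-0.0, 0.381, -0.924], [-0.0, -0.924, -0.381], [-1.0, 0.0, 0.0]]
ft_force: [-0.4, -0.2, -0.6]
finger_gap: -0.0004
```

```bash
cat > st.py <<'E'
from h import *
s=ctrl.observe();R=s['eef_rot'];p=s['tool_pos']
print('t',s['t'],'p',p.round(4),'rack',rk(p).round(1),'gap',s['finger_gap'],'F',np.round(s['ft_force'],1),'tilt',R[:,0].round(3),'yaw err deg',np.degrees(np.arctan2(*(R[:2,2]@-RY,R[:2,2]@-RX))).round(2))
for t in((-85,-47),):
    d=np.append(wd(*t),.12)-p; print('to',t,(R.T@d).round(4))
E
python3 st.py
```

```text
t 1.0 p [ 0.3287 -0.3202  0.2313] rack [-358.9 -243.5] gap -0.0003781725297342413 F [-0.4 -0.2 -0.6] tilt [-0. -0. -1.] yaw err deg 0.17
to (-85, -47) [ 0.1112 -0.1957 -0.2745]
```

>>> jog_arm:
  moves: [1, 0, -0.196, -0.274, 0, 0, 0, 1, 0, -0.196, -0.274, 0, 0, 0, 1, 0, -0.196, -0.274, 0, 0, 0, 1, 0, -0.196, -0.274, 0, 0, 0, 1, 0, -0.196, -0.274, 0, 0, 0, 1, 0, -0.196, -0.274, 0, 0, 0, 1, 0, -0.196, -0.274, 0, 0, 0, 1, 0.06, -0.196, -0.274, 0, 0, 0, 1, 0.11, -0.196, -0.274, 0, 0, 0, 1, 0.11, -0.196, -0.274, 0, 0, 0]

```text
t: 2.0
tool_pos: [0.5046, -0.0357, 0.1168]
eef_rot: [[-0.01, 0.378, -0.926], [0.003, -0.926, -0.378], [-1.0, -0.006, 0.008]]
ft_force: [-0.9, 0.5, 1.3]
finger_gap: -0.0001
```

```bash
python3 st.py; python3 -c "
from h import *
f=eyes.grab_frame('wrist');save(f,'w1.png')"
```

```text
t 2.0 p [ 0.5046 -0.0357  0.1168] rack [-88.4 -46.8] gap -7.424465299742953e-05 F [-0.9  0.5  1.3] tilt [-0.01   0.003 -1.   ] yaw err deg -0.04
to (-85, -47) [-0.0033  0.0002 -0.0033]
```

View pics/w1.png

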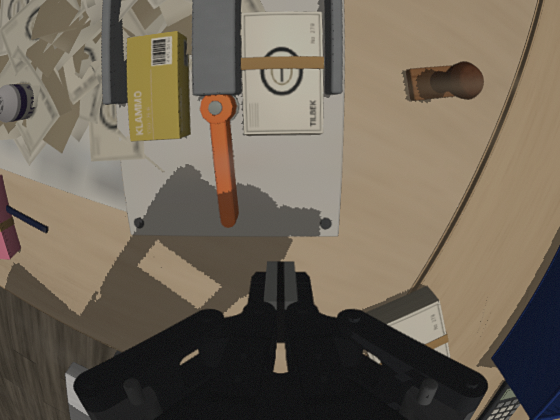

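The wrist view shows the fingers (282,270) lined up with the pack's middle (283,75). The arm at (225,200) is clear to the left. I'll lower and approach.

>>> jog_arm:
  moves: [1, 0.04, 0, 0, 0, 0, 0, 1, 0.075, 0, 0, 0, 0, 0, 1, 0.099, 0, 0, 0, 0, 0, 1, 0.099, 0, 0, 0, 0, 0, 1, 0.099, 0, -0.015, 0, 0, 0, 1, 0.099, 0, -0.03, 0, 0, 0, 1, 0.099, 0, -0.04, 0, 0, 0, 1, 0.099, 0, -0.046, 0, 0, 0, 1, 0.099, 0, -0.052, 0, 0, 0, 1, 0.099, 0, -0.058, 0, 0, 0]

```text
t: 3.05
tool_pos: [0.5612, -0.0135, 0.0229]
eef_rot: [[-0.0, 0.379, -0.925], [-0.0, -0.925, -0.379], [-1.0, -0.0, 0.0]]
ft_force: [-2.0, -0.7, 0.2]
finger_gap: -0.0003
```

```bash
python3 st.py
```

```text
t 3.05 p [ 0.5612 -0.0135  0.0229] rack [-27.6 -47.7] gap -0.0002931643340140168 F [-2.  -0.7  0.2] tilt [-0. -0. -1.] yaw err deg 0.02
to (-85, -47) [-0.0971 -0.0007  0.0575]
```

>>> jog_arm:
  moves: [1, 0, 0, 0.006, 0, 0, 0, 1, 0.006, 0, 0.006, 0, 0, 0, 1, 0.006, 0, 0, 0, 0, 0, 1, 0.006, 0, -0.006, 0, 0, 0, 1, 0.006, 0, -0.011, 0, 0, 0, 1, 0.006, 0, -0.016, 0, 0, 0, 1, 0.006, 0, -0.02, 0, 0, 0, 1, 0.006, 0, -0.023, 0, 0, 0, 1, 0.006, 0, -0.025, 0, 0, 0, 1, 0.006, 0, -0.025, 0, 0, 0]

```text
t: 4.05
tool_pos: [0.5848, -0.0039, 0.0164]
eef_rot: [[0.001, 0.379, -0.925], [-0.0, -0.925, -0.379], [-1.0, 0.0, -0.001]]
ft_force: [0.5, 0.1, -0.3]
finger_gap: 0.0001
```

```bash
python3 st.py
```

```text
t 4.05 p [ 0.5848 -0.0039  0.0164] rack [ -2.1 -47.7] gap 0.00012434644060163903 F [ 0.5  0.1 -0.3] tilt [ 0.001 -0.    -1.   ] yaw err deg 0.03
to (-85, -47) [-0.1036 -0.0007  0.0828]
```

No resistance from the stop yet, so I'll push on in small steps.

>>> jog_arm:
  moves: [1, 0, 0, -0.001, 0, 0, 0, 1, 0, 0, -0.002, 0, 0, 0, 1, 0, 0, -0.003, 0, 0, 0, 1, 0, 0, -0.003, 0, 0, 0]

```text
t: 4.45
tool_pos: [0.5851, -0.0036, 0.0163]
eef_rot: [[-0.005, 0.38, -0.925], [-0.001, -0.925, -0.38], [-1.0, -0.001, 0.004]]
ft_force: [-4.9, -3.2, 3.5]
finger_gap: 0.0002
```

```bash
python3 st.py;python3 -c "
from h import *
f=eyes.grab_frame('wrist');save(f,'w2.png')"
```

```text
t 4.45 p [ 0.5851 -0.0036  0.0163] rack [ -1.7 -47.6] gap 0.00015828824426558419 F [-4.9 -3.2  3.5] tilt [-0.005 -0.001 -1.   ] yaw err deg 0.07
to (-85, -47) [-0.1033 -0.0008  0.0837]
```

View pics/w2.png

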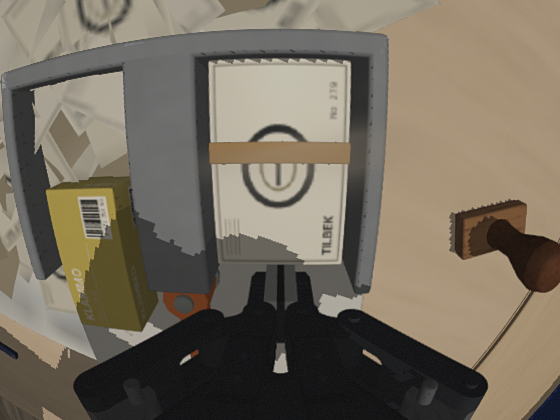

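The finger stopped at rack x = -1.7 with about 6 N on it, so the pack is against the back stop. The picture agrees: the pack's back end (280,60) is at the stop. I'll back off, lift over the swing arm and come down on its left side.

>>> jog_arm:
  moves: [1, 0, 0, 0.04, 0, 0, 0, 1, 0, 0, 0.08, 0, 0, 0, 1, 0, 0, 0.085, 0, 0, 0, 1, -0.045, 0, 0.085, 0, 0, 0, 1, -0.069, 0, 0.085, 0, 0, 0, 1, -0.069, 0, 0.085, 0, 0, 0, 1, -0.069, -0.04, 0.08, 0, 0, 0, 1, -0.069, -0.076, 0.074, 0, 0, 0, 1, -0.069, -0.076, 0.074, 0, 0, 0, 1, -0.069, -0.076, 0.074, 0, 0, 0]

```text
t: 5.5
tool_pos: [0.4902, 0.0402, 0.0849]
eef_rot: [[0.0, 0.381, -0.925], [-0.0, -0.925, -0.381], [-1.0, 0.0, -0.0]]
ft_force: [0.4, -0.0, -0.1]
finger_gap: 0.0001
```

```bash
python3 st.py;python3 - <<'E'
from h import *
f=eyes.grab_frame('wrist');save(f,'w3.png')
E
```

```text
t 5.5 p [0.4902 0.0402 0.0849] rack [-73.   28.9] gap 8.86578585639587e-05 F [ 0.4 -0.  -0.1] tilt [ 0. -0. -1.] yaw err deg 0.15
to (-85, -47) [-0.035   0.0759  0.0122]
```

View pics/w3.png

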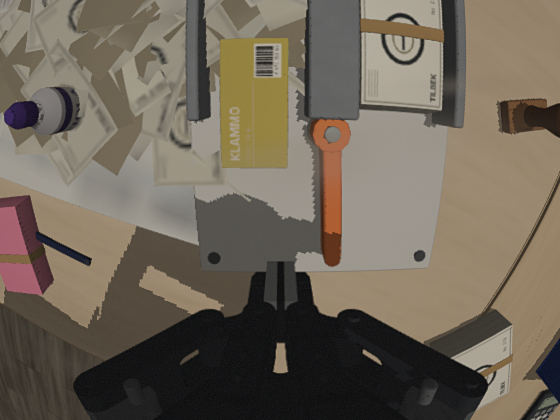

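The pack now sits inside the lane. The fingers (282,270) are to the left of the arm (332,230) and clear of the carton. I'll descend and start the sweep.

>>> jog_arm:
  moves: [1, 0.035, 0, 0, 0, 0, 0, 1, 0.065, 0, 0, 0, 0, 0, 1, 0.065, 0, 0, 0, 0, 0, 1, 0.065, 0, 0, 0, 0, 0, 1, 0.065, 0.008, -0.001, 0, 0, 0, 1, 0.065, 0.015, 0, 0, 0, 0, 1, 0.065, 0.022, 0.001, 0, 0, 0, 1, 0.065, 0.029, 0.002, 0, 0, 0, 1, 0.065, 0.037, 0.001, 0, 0, 0, 1, 0.065, 0.045, 0, 0, 0, 0]

```text
t: 6.55
tool_pos: [0.507, -0.0028, 0.0205]
eef_rot: [[-0.0, 0.379, -0.925], [0.0, -0.925, -0.379], [-1.0, -0.0, 0.0]]
ft_force: [-0.8, 1.0, -0.1]
finger_gap: -0.0001
```

```bash
python3 st.py
```

```text
t 6.55 p [ 0.507  -0.0028  0.0205] rack [-73.7 -17.3] gap -9.122631542755243e-05 F [-0.8  1.  -0.1] tilt [-0.  0. -1.] yaw err deg 0.01
to (-85, -47) [-0.0995  0.0297  0.0113]
```

>>> jog_arm:
  moves: [1, 0, 0.006, -0.002, 0, 0, 0, 1, 0, 0.014, -0.006, 0, 0, 0, 1, 0, 0.021, -0.01, 0, 0, 0, 1, 0, 0.028, -0.0155, 0, 0, 0, 1, 0, 0.034, -0.023, 0, 0, 0, 1, 0, 0.04, -0.031, 0, 0, 0, 1, 0, 0.044, -0.038, 0, 0, 0, 1, 0, 0.047, -0.044, 0, 0, 0, 1, 0, 0.048, -0.049, 0, 0, 0, 1, 0, 0.048, -0.051, 0, 0, 0]

```text
t: 7.55
tool_pos: [0.572, -0.0279, 0.0203]
eef_rot: [[-0.002, 0.381, -0.925], [-0.001, -0.925, -0.381], [-1.0, 0.0, 0.002]]
ft_force: [-5.8, -6.5, 2.9]
finger_gap: -0.0002
```

```bash
python3 st.py
```

```text
t 7.55 p [ 0.572  -0.0279  0.0203] rack [-23.1 -65.1] gap -0.00020633839533721511 F [-5.8 -6.5  2.9] tilt [-0.002 -0.001 -1.   ] yaw err deg 0.12
to (-85, -47) [-0.0996 -0.0182  0.0621]
```

The finger is at x = -23 with about 9 N against it, so the arm is on its stop. I'll hold briefly, back off and lift, then check.

>>> jog_arm:
  moves: [1, 0, 0, -0.001, 0, 0, 0, 1, 0, 0, -0.001, 0, 0, 0, 1, 0, 0, -0.001, 0, 0, 0, 1, 0, 0, 0.03, 0, 0, 0, 1, 0, 0, 0.06, 0, 0, 0, 1, 0, 0, 0.06, 0, 0, 0, 1, -0.05, 0, 0.06, 0, 0, 0, 1, -0.1, 0, 0.07, 0, 0, 0, 1, -0.1, 0, 0.07, 0, 0, 0, 1, -0.1, 0, 0.07, 0, 0, 0]

```text
t: 8.55
tool_pos: [0.5095, -0.0541, 0.122]
eef_rot: [[0.005, 0.379, -0.925], [-0.002, -0.925, -0.379], [-1.0, 0.003, -0.004]]
ft_force: [-0.7, 0.0, -0.4]
finger_gap: 0.0001
```

```bash
python3 st.py;python3 - <<'E'
from h import *
a=eyes.grab_frame('top');f=eyes.grab_frame('wrist');b=eyes.grab_frame('scene')
o=np.load('top.npy',allow_pickle=True).item(); ob=np.load('scene.npy',allow_pickle=True).item()
cv2.imwrite('pics/end.png',np.hstack([f['img'],a['img'][120:270,240:400].repeat(2,0).repeat(2,1)[:420]if 0 else cv2.resize(a['img'][135:255,260:345],None,fx=2.8,fy=3.5)])[...,::-1])
for n,F in(('old',ob),('new',b)):
    P=pts(F);r=rk(P);z=P[...,2];hsv=cv2.cvtColor(F['img'],cv2.COLOR_RGB2HSV);H,S,V=[hsv[...,i] for i in range(3)]
    m=(H>20)&(H<32)&(S>150)&(V>60)&(z>.03)&(abs(r[...,0])<112)&(r[...,1]>0)&(r[...,1]<80);q=r[m]
    print(n,'carton',len(q),np.round(np.percentile(q,[1,50,99],axis=0),1).tolist())
    m=(H<14)&(S>170)&(V>90)&(z>.028)&(z<.04)&(abs(r[...,0])<112)&(abs(r[...,1])<100);q=r[m]
    print(n,'arm',len(q),np.round(np.percentile(q,[1,50,99],axis=0),1).tolist() if len(q) else 0)
    m=(z>.026)&(z<.036)&(abs(r[...,0])<98)&(r[...,1]<-19)&(r[...,1]>-75)&(H>12)&(V>120);q=r[m]
    print(n,'pack',len(q),np.round(np.percentile(q,[1,50,99],axis=0),1).tolist() if len(q) else 0)
E
```

```text
t 8.55 p [ 0.5095 -0.0541  0.122 ] rack [-90.9 -65.7] gap 7.140616837281045e-05 F [-0.7  0.  -0.4] tilt [ 0.005 -0.002 -1.   ] yaw err deg 0.03
to (-85, -47) [ 0.002  -0.0187 -0.0059]
old carton 238 [[-25.8, 27.9], [4.8, 53.7], [49.6, 67.3]]
old arm 134 [[-92.6, -5.5], [-40.9, 1.7], [2.2, 10.5]]
old pack 258 [[-24.5, -74.6], [9.5, -51.8], [61.9, -19.9]]
new carton 232 [[-25.8, 28.4], [5.5, 53.3], [49.7, 67.2]]
new arm 93 [[-15.2, -85.1], [-6.4, -30.2], [2.5, 10.4]]
new pack 235 [[-10.3, -74.2], [48.1, -52.9], [96.4, -25.8]]
```

View pics/end.png

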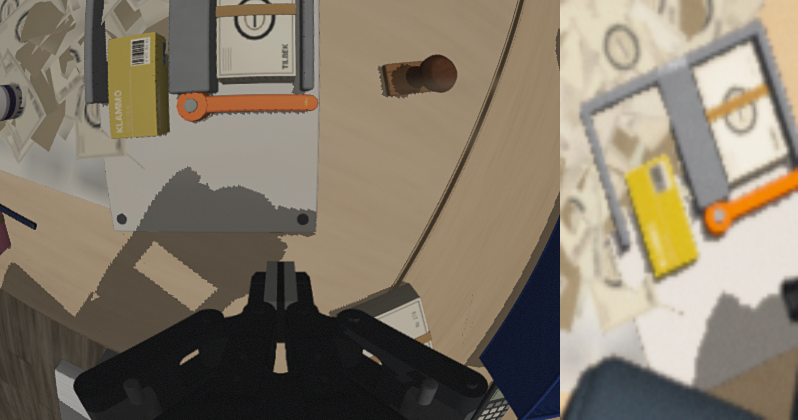

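The arm lies shut across the right mouth, from (190,107) to (315,103) in the wrist view. The pack is home behind it and the carton hasn't moved. I'll hand it in.

```bash
python3 -c "
from workcell import ctrl
print(ctrl.finish_job())"
```

```text
the job is handed in; nothing more can be done
None
```

I pushed the cream banded pack along the right lane with the shut fingertips until it stopped, then swept the orange arm shut across that lane. I backed off and handed the job in at about 8.6 s; it reports no verdict.

**Pack:** The finger stopped at rack x ≈ -1.7 mm with about 6 N on it. That puts the pack's front end at about +9 to +10 mm, against +10 when fully home. The last depth reading showed the pack's back end at +96 mm or beyond. My mask cut off at 98 mm, and its front reading was spoiled by the arm, so "home" rests on the stall force, the finger position and the picture.

**Swing arm:** It met about 9 N at its stop and measured flat across the right mouth, with its centre line at rack x ≈ -6 mm.

**Other items:** The carton moved less than 1 mm between the first and last scene pictures. The stamp and bottle were never approached and looked in place in the last wrist view. The marker was out of that view, so I didn't check it again, but nothing went near it. I saw no contact with anything but the pack and the arm.

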